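Seat the fruit cradle back on its weigher

ROBOT

A 6-joint arm with a two-finger parallel gripper is mounted at the origin on a cart in front of the work surface, level with it; the furniture and walls round the work are solid. World frame = base frame: x ahead of the robot, y to its left, z up, the work surface at z = 0. Lengths are in mm, angles in degrees, forces in N, time in s.
With the tool pointing down it reaches from about 350 to 850 mm from the base axis. Payload 8.1 kg.
Tool frame: the origin (TCP) lies at the very end of the fingers, on their centre line; the grasp point (between the pads) lies 19 mm behind it; z points along the fingers, y is the line along which they close (so a half turn about z gives the same grasp; the last joint's range is limited). The gripper opens to 93 mm and grips with 3 to 60 N. Pads are 15 mm wide; open, the fingers measure 128 mm over their backs; the gripper's body (75 mm by 188 mm) begins 65 mm behind the grasp point.
Start: joints at [-71.299, 7.471, 85.268, -0, 87.261, -4.893], TCP at [240.176, -549.837, 218.635] pointing down, gripper open.
Joint ranges: [-169.43, 169.43], [-51.17, 129.36], [1.28, 143.12], [-76.62, 256.62], [0, 156.53], [-152.29, 152.29]. Speed limits (degrees/s): [136.94, 136.94, 159.86, 180, 180, 180].

INTERFACE

Orientations are given as a 3x3 rotation matrix whose columns are the frame's x, y, z axes.
In Python, from plant import get_obs, camera, sign_off gives the robot as it stands.
- The arm moves only by the tool apply_moves, never from a script. Its argument "moves" is a list of rows, each an object of numbers: "claw": the opening, from 0 (shut) to 1 (fully open); "tx", "ty", "tz": the shift along the tool's x, y, z in a scale on which 1.0 is 750 mm; "spin": the turn about the tool's z in parts of the range, where 1.0 means pi rad. In form: [{"claw": .., "tx": .., "ty": .., "tz": .., "spin": ..}, ...]. A call has 1 to 10 rows; each row is the pose to reach, as a shift and turn from the pose commanded when the call began, along the tool's axes at that moment; what a row does not reach only later rows make up. A row lasts 1/8 s, in which the tool goes at most 62.5 mm and 10.7 degrees, less where a joint would pass 70% of its speed; a pose out of reach is approached as far as the arm can. A call with a gripper value outside its range is refused whole. The fingers move at their own pace and stop on an object; "grip_force" is the grip in N (left out, the last holds). Time passes only in rows, so rows that repeat a pose let the fingers close. It gives the time, the measured TCP pose, the force, the opening and the grip force at its end, in the units of the state.
- get_obs(): the state, without advancing time (a new reading comes with each control period).
- camera(name): name is "scene" or "top"; returns a dict with "image" (400x640x3 uint8, blue, green, red), "fx", "fy", "cx", "cy" (pixels), "pose" (4x4, takes a point from camera to world coordinates). Camera axes: x right, y down, z forward; pixel columns grow to the right and rows downward; lengths in mm; the calibration is good to about 2 mm. A picture is of the moment at which its call begins. There is no depth.
- sign_off(): hands the job in; it is judged then, once.
The state is a dict: "time": time; "joint_pos": joint angles; "joint_vel": joint speeds; "joint_torque": joint torques, N m; "ee_pos": TCP position; "orientation": TCP orientation; "ft_force": force on the tool from outside, world axes, zero at the start; "torque": the same for the moment, N m; "gripper_width": finger opening in mm; "grip_force": force on a finger pad.
Only numpy, scipy, OpenCV 4.12 (cv2) and the standard library are available. Lean on these libraries where they do the work, as an engineer would, in place of code of your own. Each camera call takes 0.05 s, during which the arm holds its last target. There are 200 camera calls.

TASK

The fruit cradle plate has been taken off the check-weigher for cleaning. Put it back: set it on the weigher's three steel balls just short of the two spring clips, slide it in under both clip rollers until the balls drop into its seats and the springs hold it fully home and level, then let go. The load cell underneath is delicate, so never press the plate down hard or let anything knock the weigher, and leave the fruit and tools lying around where they are.

Things in the scene. Friction and masses are not known exactly. Their poses are not given: they have to be found in the camera images.
- cradle_plate: Loose fruit cradle plate, 0.27 to 0.45 kg: aluminium, 138 x 104 x 6 mm, white fruit ring on top, an ear on each side (160 mm over the ears). Origin on the plane of its feet, under the ring's axis; +x is its leading side, y runs across the ears, z up. Heights above the origin: feet 0, riding lands 3, plate underside 11, top of plate and ears 17, ring top 45 mm.
- plate_ring (a point): On the plate's ring axis, 31 mm above the plate's origin, axes as the plate's. The ring (53 mm across, z 17 to 45) has two flats facing +y and -y, 58 mm apart, 30 mm long in x, 28 mm high: grip these, fingers closing along y, tips just above the plate. The clip rollers begin 66 mm from the axis, so open the fingers only as far as needed to let go.
- plate_seats (a point): Under the plate, 3 mm above its origin, level with its riding lands. Steel 90 degree vee seats (mouth 12 mm, pointing at the axis) at plate (-50, 0), (25, 43), (25, -43) mm. On the +x side of each vee a flat land 30 to 33 mm long, on which the ball rides before dropping in; the far flank of the two seats at x = 25 is 3 mm taller than the land and stops the balls.
- plate_noses (a point): Midway between the noses of the two ears, 19 mm ahead (+x) of the plate's origin, 9.5 mm above it. Each ear spans |y| 50 to 80 mm; its top is flat from x = -8 to 8 mm (z 17), then ramps down to the nose at x = 19 (z 9.5), so that the roller is lifted as the plate slides in.
- weigher: Check-weigher, fixed: white housing 168 x 184 x 42 mm, sloping console on its -x side. Above it stands an aluminium head (x -60 to 52, y -97 to 97 mm) with three 14 mm steel balls at (-50, 0), (25, 43), (25, -43) mm. Origin on the table below the middle of the balls, z up. Home: plate's origin above this origin, plate's axes along the weigher's; the plate slides home along +x.
- low_ball_level (a point): 80 mm above the weigher's origin: the ball tops at the head's lowest setting. A threaded collar sets the head 0 to 30 mm higher; this is NOT measured, so find it by feel. Plate's origin: 3 mm below the ball tops while its lands ride on them, 6 mm below once seated. The head sits on a load cell that yields 1 mm per 10 N; over 35 N between plate and weigher ruins it.
- set_down (a point): 31 mm short of home (-x of the weigher), at the lowest ball level. With the plate's origin set down above this point its three lands are on the balls (7 mm spare each way in x) and the ears' noses are 7 mm short of the clip rollers.
- clip_left (a joint): Spring clip, weigher's +y side: lever hinged at x -34, y 88; 10 mm roller at x 0, y 66 to 83. Value in rad, up positive: 0 hanging on its stop, roller underside 9 mm above the ball tops; 0.14 lifted by the ear of a plate riding on the balls; 0.045 (0.035 to 0.055) plate seated; 0.168 hard stop. The spring pulls with 2 N at the stop, 0.3 N more per mm of lift.
- clip_right (a joint): The same spring clip mirrored at the weigher's -y side, roller at y -66 to -83 mm; same values.
- kiwi_a: Kiwi fruit, 53 x 70 x 43 mm, lying loose in front of the crate; origin at the centre of its underside. Leave alone.
- kiwi_b: Kiwi fruit, 52 x 74 x 47 mm, lying loose beside the other; origin at the centre of its underside. Leave alone.
- pruners: Secateurs, 58 x 176 x 19 mm, lying loose at the right; origin at the centre of the underside. Leave alone.

How it is judged (in metres and radians):
At the end, for the whole second after the job is handed in: The plate lies still on the weigher, level within 0.02 rad, within 3 mm of home in x and y and 0.035 rad in direction, right way round, down in its seats with both clip rollers resting on its ears (each clip at 0.02 to 0.075 rad) (value of joint clip_left between 0.02 and 0.075 rad and value of joint clip_right between 0.02 and 0.075 rad and x of cradle_plate in the frame of weigher between -0.003 and 0.003 m and y of cradle_plate in the frame of weigher between -0.003 and 0.003 m and angle between the x axis of cradle_plate and the x axis of weigher, either way round below 0.035 rad and angle between cradle_plate's own z axis and vertical below 0.02 rad and z of cradle_plate in the frame of weigher between 0.071 and 0.107 m and linear speed of cradle_plate below 0.01 m/s); the robot touches nothing.
It fails at once if the plate is pressed or knocked against the weigher with more than 35 N (contact force between cradle_plate and weigher above 35 N).
It fails at once if the weigher is struck by the robot with more than 15 N (contact force between any of the fingers, the arm and weigher above 15 N).
It fails at once if one of the things lying around is moved more than 20 mm (distance of any of kiwi_a, kiwi_b, pruners from where it was at the start of the episode above 0.02 m).
It also fails if it takes over 51 s, if anything falls off the work surface, if the arm or the gripper's body presses on something with over 40 N, if the wrist force passes 120 N, or if a joint passes its speed limit or range.

## Working session

There is one attempt and no reset: what is moved stays moved. The work goes in short steps, Python scripts to look and compute and a tool call to move; the robot and the scene stay as the last step left them, time stands still between calls to the robot, and variables do not carry over. Pictures are saved under pics/ and viewed, at most 10 in all, crops included, and the job is handed in when it is done.

Besides the shell and the picture viewer there is one more tool, called by a JSON object that holds its "op" and its "data", one argument or row to a line. apply_moves: Moves the arm, as the interface text tells. Its arguments: {"type":"object","properties":{"moves":{"type":"array"},"grip_force":{"type":"number"}},"required":["moves"]}

```bash
mkdir -p pics; python3 - <<'E'
from plant import get_obs,camera
import cv2,numpy as np,json
np.set_printoptions(precision=4,suppress=True)
for n in("scene","top"):
    c=camera(n);cv2.imwrite(f"pics/{n}0.png",c["image"]);print(n,c["fx"],c["fy"],c["cx"],c["cy"]);print(c["pose"])
o=get_obs();print(o)
E
```

```text
scene 486.7526339482265 486.7526339482265 317.2152817553189 200.8407189788279
[[  -0.857    -0.2321    0.46    -97.9186]
 [  -0.5152    0.3802   -0.7681 1027.0762]
 [   0.0033   -0.8953   -0.4455  742.0027]
 [   0.        0.        0.        1.    ]]
top 462.30512469433774 462.30512469433774 314.63973018043254 199.68466506557516
[[  -0.0078   -0.9994    0.034   522.8795]
 [  -1.        0.0077   -0.0021 -121.7333]
 [   0.0018   -0.0341   -0.9994 1165.708 ]
 [   0.        0.        0.        1.    ]]
{'time': 0.1, 'joint_pos': array([-71.3001,   7.5111,  85.3223,   0.0012,  87.2612,  -4.8949]), 'joint_vel': array([-0.0093, -0.1007, -0.1575,  0.0566, -0.0035, -0.0861]), 'joint_torque': array([  0.0017, -56.1338, -49.3096,   0.077 ,   0.0291,  -0.    ]), 'ee_pos': array([ 240.007 , -549.3543,  217.6959]), 'orientation': array([[ 0.9164,  0.4003, -0.0005],
       [ 0.4003, -0.9164,  0.0016],
       [ 0.0002, -0.0016, -1.    ]]), 'ft_force': array([-0.2953,  0.1579,  0.5509]), 'torque': array([ 0.0398, -0.0013, -0.0268]), 'grip_force': 0.0, 'gripper_width': 93.10652605572747}
```

View pics/scene0.png

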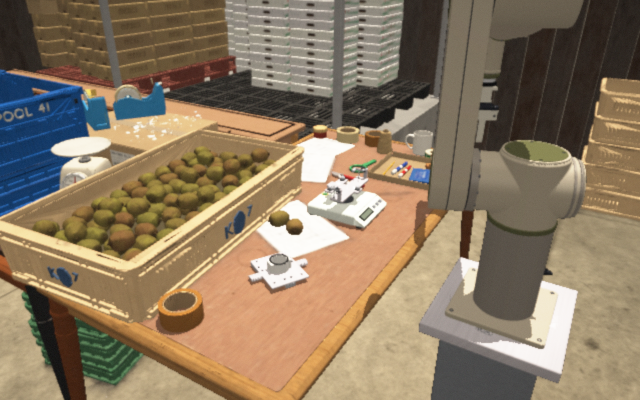

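View pics/top0.png

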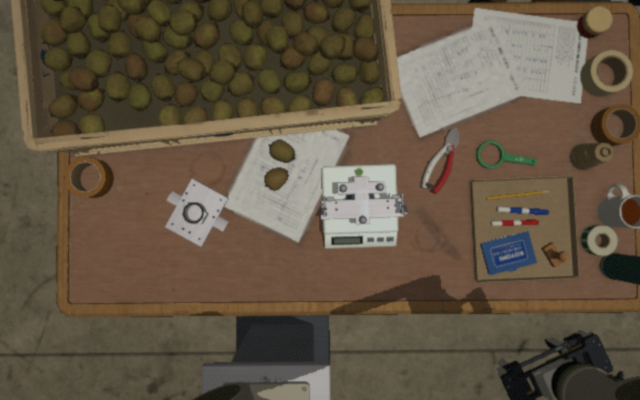

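The scene view shows the plate at about (279,268), the weigher at (347,205) and the kiwis at (280,217) and (294,227). In the top view the plate is at (196,212), turned, the weigher at (360,205) with its console toward the robot, and the kiwis at (282,150) and (276,179). Next I'll enlarge both.

```bash
python3 - <<'E'
import cv2,numpy as np
t=cv2.imread("pics/top0.png");s=cv2.imread("pics/scene0.png")
f=lambda a,k:cv2.resize(a,None,fx=k,fy=k,interpolation=cv2.INTER_CUBIC)
a=np.vstack([np.hstack([f(t[170:250,150:240],4),f(t[155:255,310:410],4)[:320]]),])
cv2.imwrite("pics/c1.png",np.hstack([f(t[165:255,155:240],4.7),f(t[160:250,315:410],4.3)[:423][:387].copy() if 0 else cv2.resize(t[160:250,315:400],None,fx=4.7,fy=4.7,interpolation=cv2.INTER_CUBIC)][:2]))
cv2.imwrite("pics/c2.png",np.hstack([cv2.resize(s[245:295,245:315],None,fx=5.7,fy=5.7,interpolation=cv2.INTER_CUBIC)]*1+[cv2.resize(s[170:220,310:380],None,fx=5.7,fy=5.7,interpolation=cv2.INTER_CUBIC)]))
E
```

```text
(no output)
```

View pics/c1.png

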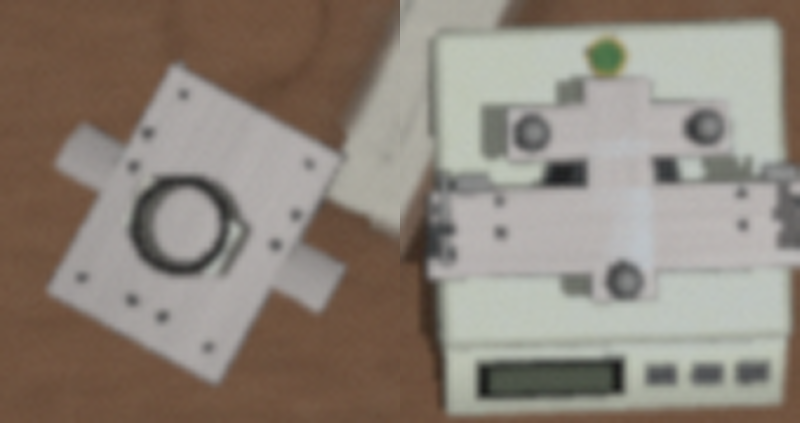

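View pics/c2.png

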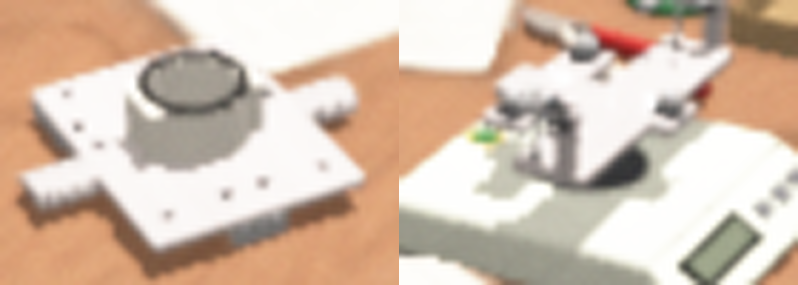

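The top crop shows plate corners at (178,65), (341,157), (218,383) and (47,292). Its ring is at (188,222), and the leading side points up and to the right, with the single seat's screws at the lower left. The weigher's balls are at (532,132), (706,127) and (624,280). In the scene crop I can see three plate corners, (33,97), (160,248) and (362,182), the ring top at (193,82), and balls at (583,45) and (675,105). I'll fit both poses from these points.

```bash
cat > h.py <<'E'
import numpy as np
from scipy.optimize import least_squares
from scipy.spatial.transform import Rotation as R
K={"s":(486.75,317.215,200.84),"t":(462.305,314.64,199.685)}
P={"s":np.array([[-.857,-.2321,.46,-97.9186],[-.5152,.3802,-.7681,1027.0762],[.0033,-.8953,-.4455,742.0027]]),
"t":np.array([[-.0078,-.9994,.034,522.8795],[-1,.0077,-.0021,-121.7333],[.0018,-.0341,-.9994,1165.708]])}
def proj(c,X):
    q=(np.atleast_2d(X)-P[c][:,3])@P[c][:,:3];f,cx,cy=K[c];return q[:,:2]/q[:,2:]*f+[cx,cy]
T=lambda u,v:("t",u,v)
def fit(obs,x0):
    # obs: (cam,u,v,[x,y,z]); params x,y,z,yaw
    def r(p):
        Rm=R.from_euler("z",p[3]).as_matrix()
        return np.concatenate([proj(c,Rm@np.array(m)+p[:3])[0]-[u,v] for c,u,v,m in obs])
    s=least_squares(r,x0,x_scale=[1,1,1,.01],loss="soft_l1");return s.x,r(s.x).reshape(-1,2)
E
python3 - <<'E'
from h import *
np.set_printoptions(precision=1,suppress=True)
t=lambda u,v:("t",155+u/4.7,165+v/4.7)
w=lambda u,v:("t",315+(u-400)/4.7,160+v/4.7)
s=lambda u,v:("s",245+u/5.7,245+v/5.7)
sw=lambda u,v:("s",310+(u-399)/5.7,170+v/5.7)
C=[(69,52,17),(69,-52,17),(-69,-52,17),(-69,52,17)]
ob=[(*t(178,65),C[0]),(*t(341,157),C[1]),(*t(218,383),C[2]),(*t(47,292),C[3]),(*t(188,222),(0,0,45)),
(*s(33,97),C[0]),(*s(362,182),C[2]),(*s(160,248),C[3]),(*s(193,82),(0,0,45))]
p,r=fit(ob,[500,150,0,-.5]);print("plate",p[:3],np.degrees(p[3]));print(r)
B=[(25,43,73),(25,-43,73),(-50,0,73)]
ob=[(*w(532,132),B[0]),(*w(706,127),B[1]),(*w(624,280),B[2]),(*sw(583,45),B[1]),(*sw(675,105),B[2])]
p,r=fit(ob,[500,-200,10,0]);print("weigher",p[:3],np.degrees(p[3]));print(r)
print("topcorners",[proj("s",R.from_euler('z',p[3]).as_matrix()@np.array(b)+p[:3]) for b in B])
# housing top corners (top view), z=42
ob=[(*w(437,32),(84,92,42)),(*w(778,22),(84,-92,42))]
print(proj("t",R.from_euler('z',p[3]).as_matrix()@np.array((84,92,42))+[p[0],p[1],0]),ob)
E
```

```text
plate [532.  168.3  -1.9] -29.216020412607374
[[-0.4 -0.4]
 [ 1.4  0.1]
 [ 0.4  0.7]
 [ 0.3 -0.1]
 [-0.8  0.4]
 [-0.5 -0.4]
 [ 0.7 -0.3]
 [-0.9  0.3]
 [-0.1  0.5]]
weigher [ 561.5 -234.    20.5] 1.2513116184855215
[[ 0.1  0.1]
 [ 0.1  0.1]
 [ 0.1  0.4]
 [-0.2  0.5]
 [-1.4 -0.5]]
topcorners [array([[329.7, 187.9]]), array([[342.1, 178.4]]), array([[357. , 187.9]])]
[[321.  165.9]] [('t', 322.8723404255319, 166.80851063829786, (84, 92, 42)), ('t', 395.4255319148936, 164.68085106382978, (84, -92, 42))]
```

The manual's scale: shifts go in shares of 750 mm and turns go in shares of pi rad. Converting my numbers, 555 mm is 0.74, -541 mm is -0.7213, 0.92 rad is 0.2928.

{"op": "apply_moves", "data": {
  "moves": [
    {"claw": 1,"tx": 0.74,"ty": -0.7213,"tz": 0,"spin": 0.2928},
    {"claw": 1,"tx": 0.74,"ty": -0.7213,"tz": 0,"spin": 0.2928},
    {"claw": 1,"tx": 0.74,"ty": -0.7213,"tz": 0,"spin": 0.2928},
    {"claw": 1,"tx": 0.74,"ty": -0.7213,"tz": 0,"spin": 0.2928},
    {"claw": 1,"tx": 0.74,"ty": -0.7213,"tz": 0,"spin": 0.2928},
    {"claw": 1,"tx": 0.74,"ty": -0.7213,"tz": 0,"spin": 0.2928},
    {"claw": 1,"tx": 0.74,"ty": -0.7213,"tz": 0,"spin": 0.2928},
    {"claw": 1,"tx": 0.74,"ty": -0.7213,"tz": 0,"spin": 0.2928},
    {"claw": 1,"tx": 0.74,"ty": -0.7213,"tz": 0,"spin": 0.2928},
    {"claw": 1,"tx": 0.74,"ty": -0.7213,"tz": 0,"spin": 0.2928}
  ]
}}

```text
time: 1.35
ee_pos: [470.5, 17.0, 218.6]
orientation: [[0.874, -0.487, 0.0], [-0.487, -0.874, -0.0], [0.0, 0.0, -1.0]]
ft_force: [1.7, -0.1, 0.0]
gripper_width: 92.9
grip_force: 0.0
```

{"op": "apply_moves", "data": {
  "moves": [
    {"claw": 1,"tx": 0,"ty": 0,"tz": 0,"spin": 0}
  ]
}}

```text
time: 1.48
ee_pos: [470.6, 19.0, 218.2]
orientation: [[0.877, -0.481, -0.001], [-0.481, -0.877, 0.001], [-0.001, -0.001, -1.0]]
ft_force: [-1.3, 0.0, -0.5]
gripper_width: 92.8
grip_force: 0.0
```

In the tool's units: -160 mm is -0.2133, 130 mm is 0.1733.

{"op": "apply_moves", "data": {
  "moves": [
    {"claw": 1,"tx": -0.0253,"ty": -0.2133,"tz": 0,"spin": 0},
    {"claw": 1,"tx": -0.0253,"ty": -0.2133,"tz": 0,"spin": 0},
    {"claw": 1,"tx": -0.0253,"ty": -0.2133,"tz": 0,"spin": 0},
    {"claw": 1,"tx": -0.0253,"ty": -0.2133,"tz": 0.0933,"spin": 0},
    {"claw": 1,"tx": -0.0253,"ty": -0.2133,"tz": 0.1733,"spin": 0},
    {"claw": 1,"tx": -0.0253,"ty": -0.2133,"tz": 0.1733,"spin": 0},
    {"claw": 1,"tx": -0.0253,"ty": -0.2133,"tz": 0.1733,"spin": 0}
  ]
}}

```text
time: 2.35
ee_pos: [532.3, 163.3, 90.2]
orientation: [[0.873, -0.487, 0.001], [-0.487, -0.873, 0.0], [0.001, -0.0, -1.0]]
ft_force: [0.2, 0.9, -0.5]
gripper_width: 93.2
grip_force: 0.0
```

```bash
python3 - <<'E'
from plant import get_obs,camera
import cv2,numpy as np
o=get_obs();print(o["ee_pos"],o["ft_force"])
t=camera("top")["image"];s=camera("scene")["image"]
f=lambda a:cv2.resize(a,(400,400),interpolation=cv2.INTER_CUBIC)
cv2.imwrite("pics/c3.png",np.hstack([f(t[165:255,150:240]),f(s[215:305,235:325])]))
E
```

```text
[532.25207137 163.27061982  90.21725455] [ 0.19558318  0.88805479 -0.48139806]
```

View pics/c3.png

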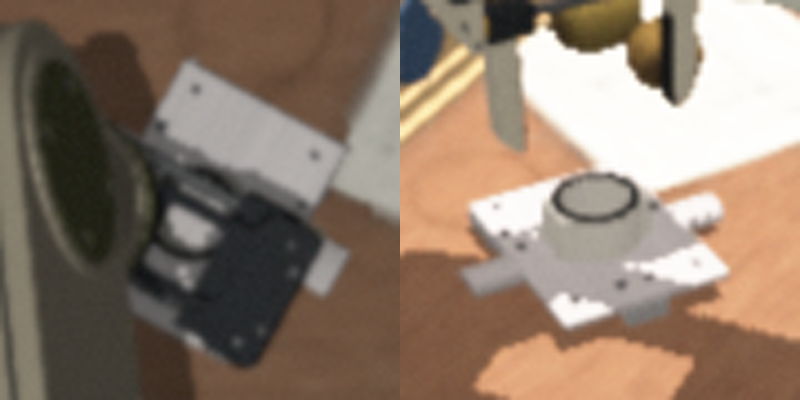

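The left crop shows the gripper over the plate. In the right crop the fingertips at (515,150) and (680,105) straddle the ring at (597,198). The TCP is 5 mm short in y, so I'll correct that and descend.

In the tool's units: 68 mm is 0.0907, -4.4 mm is -0.0059.

{"op": "apply_moves", "data": {
  "moves": [
    {"claw": 1,"tx": -0.0032,"ty": -0.0059,"tz": 0,"spin": 0},
    {"claw": 1,"tx": -0.0032,"ty": -0.0059,"tz": 0.04,"spin": 0},
    {"claw": 1,"tx": -0.0032,"ty": -0.0059,"tz": 0.0733,"spin": 0},
    {"claw": 1,"tx": -0.0032,"ty": -0.0059,"tz": 0.0907,"spin": 0},
    {"claw": 1,"tx": -0.0032,"ty": -0.0059,"tz": 0.0907,"spin": 0},
    {"claw": 1,"tx": -0.0032,"ty": -0.0059,"tz": 0.0907,"spin": 0}
  ]
}}

```text
time: 3.2
ee_pos: [532.7, 169.3, 22.2]
orientation: [[0.874, -0.487, 0.002], [-0.487, -0.874, 0.0], [0.002, -0.001, -1.0]]
ft_force: [-0.4, 0.7, 0.3]
gripper_width: 93.0
grip_force: 0.0
```

{"op": "apply_moves", "data": {
  "moves": [
    {"claw": 0.66,"tx": 0,"ty": 0,"tz": 0,"spin": 0},
    {"claw": 0.66,"tx": 0,"ty": 0,"tz": 0,"spin": 0},
    {"claw": 0.5,"tx": 0,"ty": 0,"tz": 0,"spin": 0},
    {"claw": 0.5,"tx": 0,"ty": 0,"tz": 0,"spin": 0},
    {"claw": 0.5,"tx": 0,"ty": 0,"tz": 0,"spin": 0},
    {"claw": 0.5,"tx": 0,"ty": 0,"tz": 0,"spin": 0}
  ],
  "grip_force": 30
}}

```text
time: 3.95
ee_pos: [531.6, 169.0, 20.8]
orientation: [[0.874, -0.487, 0.0], [-0.487, -0.874, -0.0], [0.0, -0.0, -1.0]]
ft_force: [0.1, -0.3, 1.2]
gripper_width: 57.7
grip_force: 30.0
```

In the tool's units: -180 mm is -0.24, -150 mm is -0.2.

{"op": "apply_moves", "data": {
  "moves": [
    {"claw": 0.5,"tx": 0,"ty": 0,"tz": -0.02,"spin": 0},
    {"claw": 0.5,"tx": 0,"ty": 0,"tz": -0.0667,"spin": 0},
    {"claw": 0.5,"tx": 0,"ty": 0,"tz": -0.1333,"spin": 0},
    {"claw": 0.5,"tx": 0,"ty": 0,"tz": -0.2,"spin": 0},
    {"claw": 0.5,"tx": 0,"ty": 0,"tz": -0.24,"spin": 0},
    {"claw": 0.5,"tx": 0,"ty": 0,"tz": -0.24,"spin": 0},
    {"claw": 0.5,"tx": 0,"ty": 0,"tz": -0.24,"spin": 0}
  ]
}}

```text
time: 4.82
ee_pos: [530.7, 168.8, 199.1]
orientation: [[0.874, -0.487, -0.002], [-0.487, -0.874, -0.0], [-0.002, 0.001, -1.0]]
ft_force: [0.5, -0.4, -2.5]
gripper_width: 57.9
grip_force: 30.0
```

```bash
python3 - <<'E'
from plant import get_obs,camera
import cv2,numpy as np
o=get_obs();print(o["ee_pos"],o["ft_force"],o["torque"],o["joint_pos"])
t=camera("top")["image"];s=camera("scene")["image"]
f=lambda a:cv2.resize(a,(400,400),interpolation=cv2.INTER_CUBIC)
cv2.imwrite("pics/c4.png",np.hstack([f(t[165:255,130:220]),f(s[145:235,225:315])]))
E
```

```text
[530.68185489 168.77034786 199.1330864 ] [ 0.53091829 -0.3561276  -2.52483278] [0.12060197 0.01935376 0.03614647] [ 1.23667413e+01  1.48614459e+00  9.36071765e+01 -1.41998313e-04
  8.50289067e+01  1.31485342e+02]
```

View pics/c4.png

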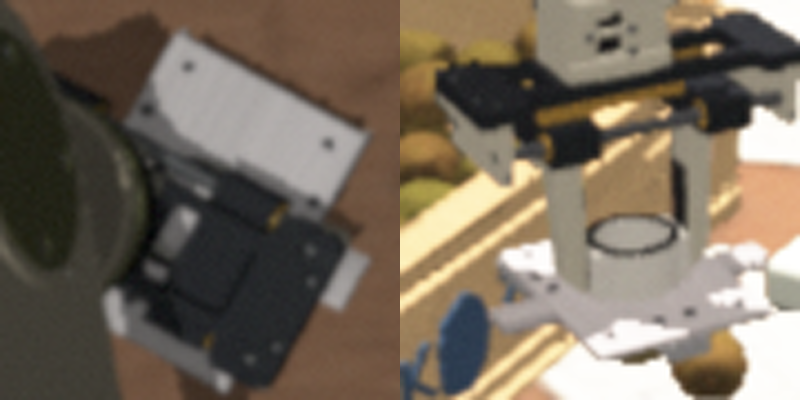

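The plate is held level. In the top crop its corners are at (183,30), (372,132) and (222,390). In the scene crop they're at (503,262), (603,355) and (768,300), with the ring top at (632,235). I'll fit its pose relative to the TCP.

```bash
python3 - <<'E'
from h import *
np.set_printoptions(precision=1,suppress=True)
k=400/90
t=lambda u,v:("t",130+u/k,165+v/k)
s=lambda u,v:("s",225+(u-400)/k,145+v/k)
C=[(69,52,17),(69,-52,17),(-69,-52,17),(-69,52,17)]
ob=[(*t(183,30),C[0]),(*t(372,132),C[1]),(*t(222,390),C[2]),
(*s(503,262),C[0]),(*s(768,300),C[2]),(*s(603,355),C[3]),(*s(632,235),(0,0,45))]
p,r=fit(ob,[530,168,180,-.5]);print(p[:3],np.degrees(p[3]));print(r)
E
```

```text
[531.8 167.  177.2] -29.16509188124397
[[-0.4 -0.1]
 [ 0.2  0.7]
 [ 1.8  0.4]
 [-1.6 -2.3]
 [ 1.5  2. ]
 [-1.   0.1]
 [-0.5 -0.2]]
```

In the tool's units: 353 mm is 0.4707, 196 mm is 0.2613, -0.53 rad is -0.1687.

{"op": "apply_moves", "data": {
  "moves": [
    {"claw": 0.5,"tx": 0.0133,"ty": 0.0227,"tz": 0,"spin": -0.0159},
    {"claw": 0.5,"tx": 0.044,"ty": 0.0787,"tz": 0,"spin": -0.035},
    {"claw": 0.5,"tx": 0.08,"ty": 0.1427,"tz": 0,"spin": -0.0541},
    {"claw": 0.5,"tx": 0.116,"ty": 0.2067,"tz": 0,"spin": -0.0764},
    {"claw": 0.5,"tx": 0.152,"ty": 0.2707,"tz": 0,"spin": -0.0987},
    {"claw": 0.5,"tx": 0.188,"ty": 0.3347,"tz": 0,"spin": -0.121},
    {"claw": 0.5,"tx": 0.2213,"ty": 0.3987,"tz": 0,"spin": -0.1432},
    {"claw": 0.5,"tx": 0.2453,"ty": 0.4413,"tz": 0,"spin": -0.1592},
    {"claw": 0.5,"tx": 0.2587,"ty": 0.464,"tz": 0,"spin": -0.1687},
    {"claw": 0.5,"tx": 0.2613,"ty": 0.4707,"tz": 0,"spin": -0.1687}
  ]
}}

```text
time: 6.18
ee_pos: [529.9, -235.5, 198.6]
orientation: [[1.0, 0.02, -0.003], [0.02, -1.0, 0.002], [-0.003, -0.002, -1.0]]
ft_force: [0.3, 0.4, -2.7]
gripper_width: 57.3
grip_force: 30.0
```

In the tool's units: 40 mm is 0.0533, 35 mm is 0.0467.

{"op": "apply_moves", "data": {
  "moves": [
    {"claw": 0.5,"tx": 0,"ty": 0,"tz": 0.0267,"spin": 0},
    {"claw": 0.5,"tx": 0,"ty": 0,"tz": 0.0467,"spin": 0},
    {"claw": 0.5,"tx": 0,"ty": 0,"tz": 0.0533,"spin": 0},
    {"claw": 0.5,"tx": 0,"ty": 0,"tz": 0.0533,"spin": 0}
  ]
}}

```text
time: 6.68
ee_pos: [530.7, -234.0, 159.9]
orientation: [[1.0, 0.022, -0.001], [0.022, -1.0, 0.001], [-0.001, -0.001, -1.0]]
ft_force: [-0.3, -0.3, -2.1]
gripper_width: 57.9
grip_force: 30.0
```

```bash
python3 - <<'E'
from plant import get_obs,camera
import cv2,numpy as np
o=get_obs();print(o["ee_pos"],o["ft_force"],o["torque"],o["orientation"])
t=camera("top")["image"];s=camera("scene")["image"]
f=lambda a:cv2.resize(a,(400,400),interpolation=cv2.INTER_CUBIC)
cv2.imwrite("pics/c5.png",np.hstack([f(t[155:255,310:410]),f(s[120:220,300:400])]))
E
```

```text
[ 530.70240602 -234.00863796  159.87323401] [-0.349163   -0.34699829 -2.08926227] [ 0.03609195 -0.01842337  0.03706406] [[ 9.99746742e-01  2.24711597e-02 -1.22436459e-03]
 [ 2.24720663e-02 -9.99747203e-01  7.31777690e-04]
 [-1.20761118e-03 -7.59106363e-04 -9.99998983e-01]]
```

View pics/c5.png

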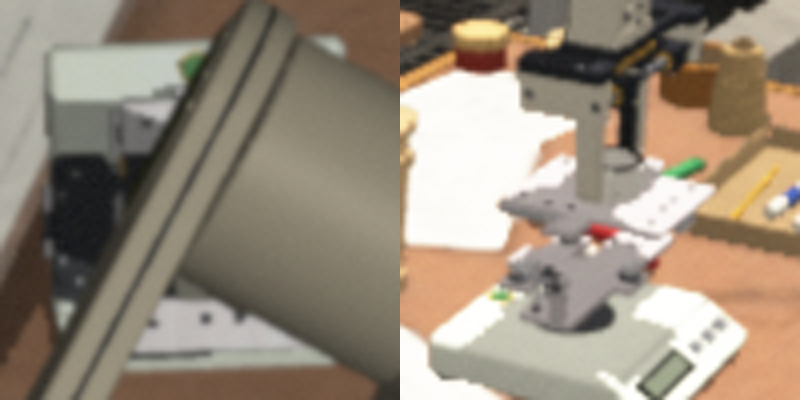

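The crop shows the plate's near ear and leading edge above the weigher head, clear of the clips, with the arm hiding most of the top view. I'll descend by feel.

In the tool's units: 30 mm is 0.04, 24 mm is 0.032.

{"op": "apply_moves", "data": {
  "moves": [
    {"claw": 0.5,"tx": 0,"ty": 0.0007,"tz": 0.016,"spin": 0},
    {"claw": 0.5,"tx": 0,"ty": 0.0007,"tz": 0.032,"spin": 0},
    {"claw": 0.5,"tx": 0,"ty": 0.0007,"tz": 0.04,"spin": 0},
    {"claw": 0.5,"tx": 0,"ty": 0.0007,"tz": 0.04,"spin": 0}
  ],
  "grip_force": 20
}}

```text
time: 7.28
ee_pos: [530.4, -235.0, 129.6]
orientation: [[1.0, 0.022, -0.002], [0.022, -1.0, 0.001], [-0.002, -0.001, -1.0]]
ft_force: [0.3, 0.5, -2.4]
gripper_width: 58.0
grip_force: 20.0
```

In the tool's units: 2 mm is 0.0027, 1 mm is 0.0013.

{"op": "apply_moves", "data": {
  "moves": [
    {"claw": 0.5,"tx": 0,"ty": 0,"tz": 0.0013,"spin": 0},
    {"claw": 0.5,"tx": 0,"ty": 0,"tz": 0.0027,"spin": 0},
    {"claw": 0.5,"tx": 0,"ty": 0,"tz": 0.0027,"spin": 0}
  ]
}}

```text
time: 7.65
ee_pos: [531.2, -235.4, 128.9]
orientation: [[1.0, 0.022, 0.0], [0.022, -1.0, -0.0], [0.0, 0.0, -1.0]]
ft_force: [0.7, -0.5, -2.5]
gripper_width: 57.8
grip_force: 20.0
```

In the tool's units: 2.5 mm is 0.0033, 2 mm is 0.0027.

{"op": "apply_moves", "data": {
  "moves": [
    {"claw": 0.5,"tx": 0,"ty": 0,"tz": 0.0013,"spin": 0},
    {"claw": 0.5,"tx": 0,"ty": 0,"tz": 0.0027,"spin": 0},
    {"claw": 0.5,"tx": 0,"ty": 0,"tz": 0.0033,"spin": 0},
    {"claw": 0.5,"tx": 0,"ty": 0,"tz": 0.0033,"spin": 0}
  ]
}}

```text
time: 8.15
ee_pos: [531.0, -235.3, 126.1]
orientation: [[1.0, 0.022, -0.0], [0.022, -1.0, 0.0], [-0.0, -0.0, -1.0]]
ft_force: [0.3, -0.3, -3.2]
gripper_width: 58.0
grip_force: 20.0
```

In the tool's units: 2.5 mm is 0.0033, 2 mm is 0.0027.

{"op": "apply_moves", "data": {
  "moves": [
    {"claw": 0.5,"tx": 0,"ty": 0,"tz": 0.0013,"spin": 0},
    {"claw": 0.5,"tx": 0,"ty": 0,"tz": 0.0027,"spin": 0},
    {"claw": 0.5,"tx": 0,"ty": 0,"tz": 0.0033,"spin": 0},
    {"claw": 0.5,"tx": 0,"ty": 0,"tz": 0.0033,"spin": 0}
  ]
}}

```text
time: 8.65
ee_pos: [531.0, -235.3, 123.6]
orientation: [[1.0, 0.022, -0.0], [0.022, -1.0, 0.0], [-0.0, -0.0, -1.0]]
ft_force: [0.8, -0.1, -3.3]
gripper_width: 57.8
grip_force: 20.0
```

In the tool's units: 2 mm is 0.0027, 1 mm is 0.0013.

{"op": "apply_moves", "data": {
  "moves": [
    {"claw": 0.5,"tx": 0,"ty": 0,"tz": 0.0013,"spin": 0},
    {"claw": 0.5,"tx": 0,"ty": 0,"tz": 0.0027,"spin": 0},
    {"claw": 0.5,"tx": 0,"ty": 0,"tz": 0.0027,"spin": 0}
  ]
}}

```text
time: 9.02
ee_pos: [530.9, -235.3, 121.5]
orientation: [[1.0, 0.022, -0.0], [0.022, -1.0, 0.0], [-0.0, -0.0, -1.0]]
ft_force: [0.4, -0.1, -2.2]
gripper_width: 57.9
grip_force: 20.0
```

In the tool's units: 2 mm is 0.0027, 1 mm is 0.0013.

{"op": "apply_moves", "data": {
  "moves": [
    {"claw": 0.5,"tx": 0,"ty": 0,"tz": 0.0013,"spin": 0},
    {"claw": 0.5,"tx": 0,"ty": 0,"tz": 0.0027,"spin": 0},
    {"claw": 0.5,"tx": 0,"ty": 0,"tz": 0.0027,"spin": 0}
  ]
}}

```text
time: 9.4
ee_pos: [531.0, -235.2, 119.6]
orientation: [[1.0, 0.022, -0.0], [0.022, -1.0, 0.0], [-0.0, -0.0, -1.0]]
ft_force: [0.1, 0.5, -2.5]
gripper_width: 57.9
grip_force: 20.0
```

In the tool's units: 2 mm is 0.0027, 1 mm is 0.0013.

{"op": "apply_moves", "data": {
  "moves": [
    {"claw": 0.5,"tx": 0,"ty": 0,"tz": 0.0013,"spin": 0},
    {"claw": 0.5,"tx": 0,"ty": 0,"tz": 0.0027,"spin": 0},
    {"claw": 0.5,"tx": 0,"ty": 0,"tz": 0.0027,"spin": 0}
  ]
}}

```text
time: 9.78
ee_pos: [531.1, -235.4, 117.9]
orientation: [[1.0, 0.022, 0.0], [0.022, -1.0, -0.0], [0.0, 0.0, -1.0]]
ft_force: [-0.5, -0.3, -0.6]
gripper_width: 58.1
grip_force: 20.0
```

In the tool's units: 0.5 mm is 0.0007.

{"op": "apply_moves", "data": {
  "moves": [
    {"claw": 0.5,"tx": 0,"ty": 0,"tz": 0.0007,"spin": 0},
    {"claw": 0.5,"tx": 0,"ty": 0,"tz": 0.0007,"spin": 0}
  ]
}}

```text
time: 10.02
ee_pos: [531.2, -235.4, 117.6]
orientation: [[1.0, 0.022, 0.0], [0.022, -1.0, -0.0], [0.0, 0.0, -1.0]]
ft_force: [-0.0, 1.0, 0.7]
gripper_width: 57.6
grip_force: 20.0
```

In the tool's units: 8 mm is 0.0107, 7 mm is 0.0093.

{"op": "apply_moves", "data": {
  "moves": [
    {"claw": 0.5,"tx": 0,"ty": 0,"tz": 0,"spin": 0},
    {"claw": 0.5,"tx": 0.0027,"ty": 0,"tz": 0,"spin": 0},
    {"claw": 0.5,"tx": 0.0053,"ty": 0,"tz": 0,"spin": 0},
    {"claw": 0.5,"tx": 0.0073,"ty": 0,"tz": 0,"spin": 0},
    {"claw": 0.5,"tx": 0.0093,"ty": 0,"tz": 0,"spin": 0},
    {"claw": 0.5,"tx": 0.0107,"ty": 0,"tz": 0,"spin": 0}
  ],
  "grip_force": 35
}}

```text
time: 10.78
ee_pos: [539.2, -235.2, 117.3]
orientation: [[1.0, 0.022, 0.0], [0.022, -1.0, -0.0], [0.0, 0.0, -1.0]]
ft_force: [-1.4, -0.1, 3.3]
gripper_width: 58.1
grip_force: 35.0
```

In the tool's units: 6 mm is 0.008, 4.5 mm is 0.006.

{"op": "apply_moves", "data": {
  "moves": [
    {"claw": 0.5,"tx": 0.002,"ty": 0,"tz": -0.0003,"spin": 0},
    {"claw": 0.5,"tx": 0.004,"ty": 0,"tz": -0.0003,"spin": 0},
    {"claw": 0.5,"tx": 0.006,"ty": 0,"tz": -0.0003,"spin": 0},
    {"claw": 0.5,"tx": 0.008,"ty": 0,"tz": -0.0003,"spin": 0}
  ]
}}

```text
time: 11.28
ee_pos: [545.1, -235.0, 117.4]
orientation: [[1.0, 0.022, -0.0], [0.022, -1.0, 0.0], [-0.0, -0.0, -1.0]]
ft_force: [-1.5, 0.4, 2.7]
gripper_width: 58.0
grip_force: 35.0
```

{"op": "apply_moves", "data": {
  "moves": [
    {"claw": 0.5,"tx": 0.002,"ty": 0,"tz": -0.0003,"spin": 0},
    {"claw": 0.5,"tx": 0.004,"ty": 0,"tz": -0.0003,"spin": 0},
    {"claw": 0.5,"tx": 0.0053,"ty": 0,"tz": -0.0003,"spin": 0},
    {"claw": 0.5,"tx": 0.0067,"ty": 0,"tz": -0.0003,"spin": 0}
  ]
}}

```text
time: 11.78
ee_pos: [548.6, -234.9, 117.1]
orientation: [[1.0, 0.022, -0.003], [0.022, -1.0, 0.001], [-0.003, -0.001, -1.0]]
ft_force: [-8.5, 0.1, 5.6]
gripper_width: 58.0
grip_force: 35.0
```

In the tool's units: 5 mm is 0.0067, 4 mm is 0.0053.

{"op": "apply_moves", "data": {
  "moves": [
    {"claw": 0.5,"tx": 0.002,"ty": 0,"tz": -0.0005,"spin": 0},
    {"claw": 0.5,"tx": 0.004,"ty": 0,"tz": -0.0005,"spin": 0},
    {"claw": 0.5,"tx": 0.0053,"ty": 0,"tz": -0.0005,"spin": 0},
    {"claw": 0.5,"tx": 0.0067,"ty": 0,"tz": -0.0005,"spin": 0}
  ]
}}

```text
time: 12.28
ee_pos: [554.0, -234.7, 117.3]
orientation: [[1.0, 0.021, -0.002], [0.021, -1.0, 0.001], [-0.002, -0.001, -1.0]]
ft_force: [-4.0, 0.4, 1.5]
gripper_width: 57.3
grip_force: 35.0
```

In the tool's units: 3 mm is 0.004, 2 mm is 0.0027.

{"op": "apply_moves", "data": {
  "moves": [
    {"claw": 0.5,"tx": 0.0013,"ty": 0,"tz": 0,"spin": 0},
    {"claw": 0.5,"tx": 0.0027,"ty": 0,"tz": 0,"spin": 0},
    {"claw": 0.5,"tx": 0.004,"ty": 0,"tz": 0,"spin": 0},
    {"claw": 0.5,"tx": 0.004,"ty": 0,"tz": 0,"spin": 0}
  ]
}}

```text
time: 12.78
ee_pos: [558.0, -234.4, 117.3]
orientation: [[1.0, 0.022, -0.0], [0.022, -1.0, 0.001], [-0.0, -0.001, -1.0]]
ft_force: [0.8, 0.5, -5.9]
gripper_width: 57.5
grip_force: 35.0
```

In the tool's units: 3 mm is 0.004, 2 mm is 0.0027.

{"op": "apply_moves", "data": {
  "moves": [
    {"claw": 0.5,"tx": 0.0013,"ty": 0,"tz": 0.0004,"spin": 0},
    {"claw": 0.5,"tx": 0.0027,"ty": 0,"tz": 0.0008,"spin": 0},
    {"claw": 0.5,"tx": 0.004,"ty": 0,"tz": 0.0013,"spin": 0},
    {"claw": 0.5,"tx": 0.004,"ty": 0,"tz": 0.0013,"spin": 0}
  ]
}}

```text
time: 13.28
ee_pos: [560.8, -234.5, 116.5]
orientation: [[1.0, 0.022, -0.001], [0.022, -1.0, 0.0], [-0.001, -0.0, -1.0]]
ft_force: [-0.8, -0.7, -9.3]
gripper_width: 57.3
grip_force: 35.0
```

In the tool's units: 1 mm is 0.0013, 0.5 mm is 0.0007.

{"op": "apply_moves", "data": {
  "moves": [
    {"claw": 0.5,"tx": 0.0004,"ty": 0,"tz": 0.0007,"spin": 0},
    {"claw": 0.5,"tx": 0.0004,"ty": 0,"tz": 0.0013,"spin": 0},
    {"claw": 0.5,"tx": 0.0004,"ty": 0,"tz": 0.0013,"spin": 0}
  ]
}}

```text
time: 13.65
ee_pos: [561.3, -234.6, 116.0]
orientation: [[1.0, 0.022, 0.0], [0.022, -1.0, 0.0], [0.0, -0.0, -1.0]]
ft_force: [-0.3, 0.2, -7.6]
gripper_width: 57.4
grip_force: 35.0
```

In the tool's units: 1 mm is 0.0013, 0.5 mm is 0.0007.

{"op": "apply_moves", "data": {
  "moves": [
    {"claw": 0.5,"tx": 0,"ty": 0,"tz": 0.0007,"spin": 0},
    {"claw": 0.5,"tx": 0,"ty": 0,"tz": 0.0013,"spin": 0},
    {"claw": 0.5,"tx": 0,"ty": 0,"tz": 0.0013,"spin": 0}
  ]
}}

```text
time: 14.02
ee_pos: [561.7, -234.9, 115.5]
orientation: [[1.0, 0.022, 0.001], [0.022, -1.0, -0.001], [0.001, 0.001, -1.0]]
ft_force: [-0.5, -0.7, -4.9]
gripper_width: 58.1
grip_force: 35.0
```

In the tool's units: 1 mm is 0.0013, 0.5 mm is 0.0007.

{"op": "apply_moves", "data": {
  "moves": [
    {"claw": 0.5,"tx": 0,"ty": 0,"tz": 0.0007,"spin": 0},
    {"claw": 0.5,"tx": 0,"ty": 0,"tz": 0.0013,"spin": 0},
    {"claw": 0.5,"tx": 0,"ty": 0,"tz": 0.0013,"spin": 0}
  ]
}}

```text
time: 14.4
ee_pos: [561.9, -235.0, 114.7]
orientation: [[1.0, 0.022, 0.001], [0.022, -1.0, -0.001], [0.001, 0.001, -1.0]]
ft_force: [0.7, -1.9, -1.8]
gripper_width: 57.5
grip_force: 35.0
```

In the tool's units: 0.8 mm is 0.0011, 0.4 mm is 0.0005.

{"op": "apply_moves", "data": {
  "moves": [
    {"claw": 0.5,"tx": 0,"ty": 0,"tz": 0.0005,"spin": 0},
    {"claw": 0.5,"tx": 0,"ty": 0,"tz": 0.0011,"spin": 0},
    {"claw": 0.5,"tx": 0,"ty": 0,"tz": 0.0011,"spin": 0}
  ]
}}

```text
time: 14.78
ee_pos: [561.9, -235.0, 114.1]
orientation: [[1.0, 0.022, 0.001], [0.022, -1.0, -0.001], [0.001, 0.001, -1.0]]
ft_force: [0.2, -1.0, 4.3]
gripper_width: 57.5
grip_force: 35.0
```

In the tool's units: -0.4 mm is -0.0005.

{"op": "apply_moves", "data": {
  "moves": [
    {"claw": 0.5,"tx": 0,"ty": 0,"tz": -0.0005,"spin": 0},
    {"claw": 0.64,"tx": 0,"ty": 0,"tz": -0.0005,"spin": 0},
    {"claw": 0.67,"tx": 0,"ty": 0,"tz": -0.0005,"spin": 0},
    {"claw": 0.71,"tx": 0,"ty": 0,"tz": -0.0005,"spin": 0},
    {"claw": 0.71,"tx": 0,"ty": 0,"tz": -0.0005,"spin": 0}
  ],
  "grip_force": 10
}}

```text
time: 15.4
ee_pos: [561.1, -234.4, 113.3]
orientation: [[1.0, 0.022, -0.001], [0.022, -1.0, 0.0], [-0.001, -0.0, -1.0]]
ft_force: [-0.9, -0.3, -0.5]
gripper_width: 66.1
grip_force: 0.0
```

In the tool's units: -230 mm is -0.3067, -110 mm is -0.1467.

{"op": "apply_moves", "data": {
  "moves": [
    {"claw": 0.71,"tx": 0,"ty": 0,"tz": -0.0067,"spin": 0},
    {"claw": 0.71,"tx": 0,"ty": 0,"tz": -0.02,"spin": 0},
    {"claw": 0.71,"tx": 0,"ty": 0,"tz": -0.04,"spin": 0},
    {"claw": 0.71,"tx": 0,"ty": 0,"tz": -0.08,"spin": 0},
    {"claw": 0.71,"tx": 0,"ty": 0,"tz": -0.1467,"spin": 0},
    {"claw": 0.71,"tx": -0.08,"ty": -0.04,"tz": -0.1867,"spin": 0},
    {"claw": 0.71,"tx": -0.1467,"ty": -0.08,"tz": -0.2,"spin": 0},
    {"claw": 0.71,"tx": -0.2,"ty": -0.1467,"tz": -0.2,"spin": 0},
    {"claw": 0.71,"tx": -0.2,"ty": -0.2267,"tz": -0.2,"spin": 0},
    {"claw": 0.71,"tx": -0.2,"ty": -0.3067,"tz": -0.2,"spin": 0}
  ]
}}

```text
time: 16.65
ee_pos: [405.9, -8.3, 265.4]
orientation: [[1.0, 0.02, 0.004], [0.02, -1.0, -0.0], [0.004, 0.0, -1.0]]
ft_force: [1.0, 0.5, -0.2]
gripper_width: 66.2
grip_force: 0.0
```

```bash
python3 - <<'E'
from plant import get_obs,camera
import cv2,numpy as np
o=get_obs();print(o["ee_pos"],o["ft_force"])
t=camera("top")["image"];s=camera("scene")["image"]
f=lambda a:cv2.resize(a,(400,400),interpolation=cv2.INTER_CUBIC)
cv2.imwrite("pics/c6.png",np.hstack([f(t[155:255,310:410]),f(s[140:220,305:385])]))
E
```

```text
[405.94580954  -8.25854715 265.44491241] [ 0.96240702  0.49901984 -0.18556038]
```

View pics/c6.png

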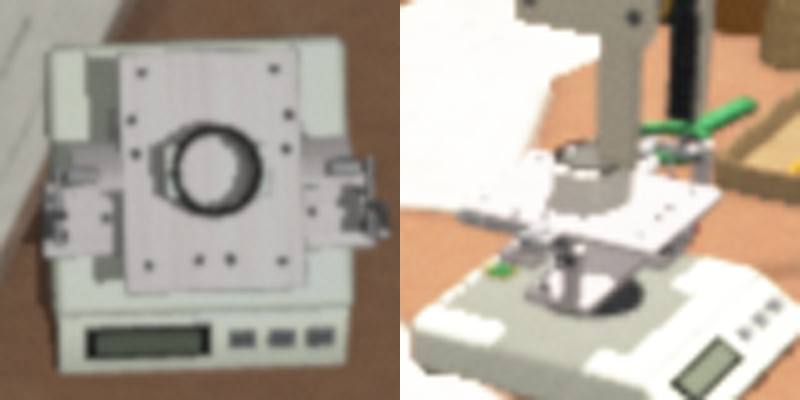

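The top crop shows the plate aligned on the weigher with corners (120,57), (300,47), (307,285) and (128,292), its ears under both clips. The arm still covers part of the scene view. I'll check these numerically against home.

```bash
python3 - <<'E'
from h import *
np.set_printoptions(precision=1,suppress=True)
Rm=R.from_euler('z',1.25,degrees=True).as_matrix();o=np.array([561.5,-234,94.5])
for x in(0,-3,-6):print(x,[((proj("t",Rm@np.array(m)+o+Rm@[x,0,0])[0])-[310,155])*4 for m in[(69,52,17),(69,-52,17),(-69,-52,17),(-69,52,17),(0,0,45)]])
t=lambda u,v:("t",310+u/4,155+v/4)
C=[(69,52,17),(69,-52,17),(-69,-52,17),(-69,52,17)]
def r(p):
    M=R.from_euler('z',p[2]).as_matrix()
    return np.concatenate([proj("t",M@np.array(c)+[p[0],p[1],94.5])[0]-t(*q)[1:] for c,q in zip(C,[(120,57),(300,47),(307,285),(128,292)])])
s=least_squares(r,[560,-234,0]);print(s.x[:2],np.degrees(s.x[2]),s.fun)
E
```

```text
0 [array([116.6,  54.7]), array([298.3,  49.4]), array([306.7, 290.9]), array([124.2, 296.4]), array([216.8, 170.7])]
-3 [array([116.7,  60. ]), array([298.5,  54.6]), array([306.9, 296.2]), array([124.4, 301.6]), array([217. , 176.1])]
-6 [array([116.9,  65.2]), array([298.7,  59.8]), array([307.1, 301.5]), array([124.5, 306.9]), array([217.2, 181.5])]
[ 563.  -235.3] 1.56355453064185 [-0.4 -1.1 -0.  -0.2  0.7  0.7 -0.2  0.6]
```

```bash
python3 -c "
from plant import sign_off
print(sign_off())"
```

```text
the job is handed in; nothing more can be done
None
```

The plate is back on the weigher, and I let go and handed the job in at about 17 s. The last top view puts it within about 2 mm of home. By feel it dropped about 3 mm into its seats under both clips. I did not measure the clip angles directly, and the hand-in gave no verdict.

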